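Crack the sealed pot open towards the vapour detector

ROBOT

A 7-joint arm with a two-finger parallel gripper is mounted at the origin on a cart in front of the work surface, level with it; the furniture and walls round the work are solid. World frame = base frame: x ahead of the robot, y to its left, z up, the work surface at z = 0. Lengths are in m, angles in rad, forces in N, time in s.
With the tool pointing down it reaches from about 0.35 to 0.9 m from the base axis. Payload 19.9 kg.
Tool frame: the origin (TCP) lies between the finger pads; the fingertips stand 19 mm ahead of it and the grasp point (between the pads) is the TCP; z points along the fingers, y is the line along which they close (so a half turn about z gives the same grasp; the last joint's range is limited). The gripper opens to 94 mm and grips with 3 to 60 N. Pads are 16 mm wide; open, the fingers measure 119 mm over their backs; the gripper's body (75 mm by 177 mm) begins 78 mm behind the grasp point.
Start: joints at [1.131, 0.417, -0.01, 1.614, 0.005, 1.111, -0.053], TCP at [0.243, -0.576, 0.197] pointing down, gripper open.
Joint ranges: [-2.81, 2.81], [-0.39, 2.02], [-1.27, 1.25], [0.06, 2.57], [-1.19, 4.33], [0.19, 2], [-2.82, 2.82]. Speed limits (rad/s): [1.89, 1.89, 2.39, 2.39, 3.01, 3.01, 3.01].

INTERFACE

Orientations are given as a 3x3 rotation matrix whose columns are the frame's x, y, z axes.
In Python, from rig import robot gives the robot as it stands. Calls block until the motion is done:
- robot.move_ptp(position, orientation): joint-space move of the TCP to a pose.
- robot.move_linear(position, velocity=0.15, frame=None, threshold=None): straight line of the TCP; frame=None keeps the orientation; velocity is the mean speed in m/s. With threshold (N) it stops when the force on the tool has changed by that much, and returns True; else False.
- robot.goto_joints(angles): joint-space move.
- robot.gripper_to(opening): finger opening in m; the grip force is fixed at half the most; returns when the fingers have stopped.
- robot.pause(seconds).
- robot.ik(position, orientation): joint angles nearest the present ones, or None.
- robot.get_state(): the state.
- robot.grab_frame(name): name is "scene" or "top"; returns the picture (480x640x3 uint8, red, green, blue); there is no depth.
- robot.camera_info(name): a dict with "fx", "fy", "cx", "cy" (pixels), "rvec" (rotation vector, rad) and "tvec" (3), from world to camera coordinates, as OpenCV has them. Camera axes: x right, y down, z forward; pixel columns grow to the right and rows downward; lengths in m; the calibration is good to about 2 mm. A picture is of the moment at which its call begins. camera_info takes no time and is no camera call.
A pose or a line that the arm cannot do raises robot.PlanningError and nothing moves.
- robot.sign_off(): hands the job in; it is judged then, once.
The state is a dict: "time": time; "qpos": joint angles; "joint_vel": joint speeds; "effort": joint torques, N m; "ee_pos": TCP position; "tool_rot": TCP orientation; "force": force on the tool from outside, world axes, zero at the start; "moment": the same for the moment, N m; "opening": finger opening in m; "grasp_force": force on a finger pad.
Only numpy, scipy, OpenCV 4.12 (cv2) and the standard library are available. Lean on these libraries where they do the work, as an engineer would, in place of code of your own. Each camera call takes 0.05 s, during which the arm holds its last target. There are 200 camera calls.

TASK

Turn the sealed pot on its swivel stand, lid still shut, until its marked side (the side with the lid's upright pull lug) squarely faces the round grey vapour detector. Then pull the lid's lug up until the sticky seal breaks, and hold the lid still, only slightly open (2 to 3 cm at the front rim, and never flung wide), so that the detector can sample the air. Finish while still holding the lug like that, and leave the jar, the spanner and the tape measure where they are.

Things in the scene. Friction and masses are not known exactly. Their poses are not given: they have to be found in the camera images.
- pot: Round aluminium pot, 64 mm across, 80 mm high, on the swivel stand. It turns about its upright axis with light friction (0.06 N m), stays where left, and can turn 2.3 rad either way from the start. Origin: centre of its underside, on that axis, 13 mm above the bench. x points level out of the marked side (upright rib on the wall, lid's lug above it; the hinge is opposite), z up.
- lug: Upright steel lug fixed on the lid near its edge on the marked side: 14 mm wide along its y (parallel to the hinge), 12 mm thick (x), 36 mm tall (z). Origin: centre of its foot on the lid's flat top, 101 mm above the bench and 26 mm from the pot's axis when shut. Pinched from above across its width, it can pivot between the pads as the lid swings. It can also serve to turn the pot.
- lid (a joint): Lid angle in rad, 0 = shut, up to 1.4; lid 68 mm across. Level hinge line 38 mm behind the pot's axis, 93 mm above the bench; lug foot 64 mm and front rim 72 mm ahead of it (rim rises 7 mm per 0.1 rad). The seal resists upward pull on the lug: peak about 13 N near 0.06 rad, fading to almost nothing by 0.25; then the lid is light (2 N), falls shut if let go, and does not seal again.
- stand: Fixed round steel swivel stand under the pot, 100 mm across, 12 mm high. Origin: centre of its underside.
- detector: Round grey plastic vapour detector, a fixed upright cylinder 52 mm across and 75 mm high with a ring of dark intake slots all round; it has no front. It stands on the bench, its axis 0.11 to 0.17 m from the pot's axis. Origin: centre of its underside.
- jar: Empty clear jam jar with a white lid, 64 mm across and 97 mm high, standing loose 0.11 to 0.17 m from the pot, on the other side from the detector (the two may be swapped). Bystander. Origin: centre of its underside.
- spanner: Loose steel spanner, 159 mm long and 8 mm thick, lying flat on the bench beyond the pot. Bystander. Origin: centre of its underside.
- tape_rule: Loose pocket tape measure lying flat, 62 x 81 x 33 mm, on the steel sheet to the right of the work. Bystander. Origin: centre of its underside.
There are look-alikes about, which are no part of the job. What is shaped like the stand but orange, purple or yellow is not meant.

How it is judged:
By the outcome, as a careful person would: the job done as asked, in the order asked, and still so for the second after the job is handed in, while the arm keeps its last pose, push and grip.
It also fails if it takes over 38 s, if anything falls off the work surface, if the arm or the gripper's body presses on something with over 40 N, if the wrist force passes 120 N, or if a joint passes its speed limit or range.

## Working session

There is one attempt and no reset: what is moved stays moved. The work goes in short steps, each a Python script; the robot and the scene stay as the last script left them, time stands still between calls to the robot, and variables do not carry over. Pictures are saved under pics/ and viewed, at most 10 in all, crops included, and the job is handed in when it is done.

```bash
mkdir -p pics; ls; python3 - <<'E'
from rig import robot
import cv2
for n in("scene","top"):
    cv2.imwrite(f"pics/{n}0.png",robot.grab_frame(n)[:,:,::-1]); print(robot.camera_info(n))
print(robot.get_state())
E
```

```text
pics
{'fx': 471.8165402196046, 'fy': 471.8165402196046, 'cx': 324.9462288602035, 'cy': 237.05127784250908, 'rvec': array([ 2.29690247, -0.56307867,  0.22611838]), 'tvec': array([-0.59912052,  0.20148872,  1.13987409])}
{'fx': 581.6162279544382, 'fy': 581.6162279544382, 'cx': 317.5701155882893, 'cy': 233.73094629988108, 'rvec': array([ 2.10822354, -2.15104599,  0.18198523]), 'tvec': array([-0.09692268,  0.64721367,  1.19485962])}
{'time': 0.1, 'qpos': array([ 1.13047064,  0.41791591, -0.01028736,  1.61408799,  0.00472283,
        1.11070636, -0.05298531]), 'joint_vel': array([ 8.02045944e-04, -2.49989607e-03,  1.87702609e-03, -5.20814201e-04,
        3.09227078e-05,  1.83225731e-03,  3.34301168e-04]), 'effort': array([ 1.43607780e-03, -8.52577901e+01,  6.40227254e-01, -4.26703691e+01,
       -4.88198362e-02,  1.63772784e-02,  9.77987474e-05]), 'ee_pos': array([ 0.24255274, -0.57564676,  0.19669784]), 'tool_rot': array([[ 9.21510475e-01,  3.88353147e-01, -5.26339549e-04],
       [ 3.88353488e-01, -9.21509982e-01,  9.60195394e-04],
       [-1.12132245e-04, -1.08923591e-03, -9.99999400e-01]]), 'force': array([-0.15198938,  0.3377596 ,  0.88973103]), 'moment': array([-0.0313372 , -0.00872122, -0.02463901]), 'grasp_force': 0.0, 'opening': 0.09395869362971646}
```

View pics/scene0.png

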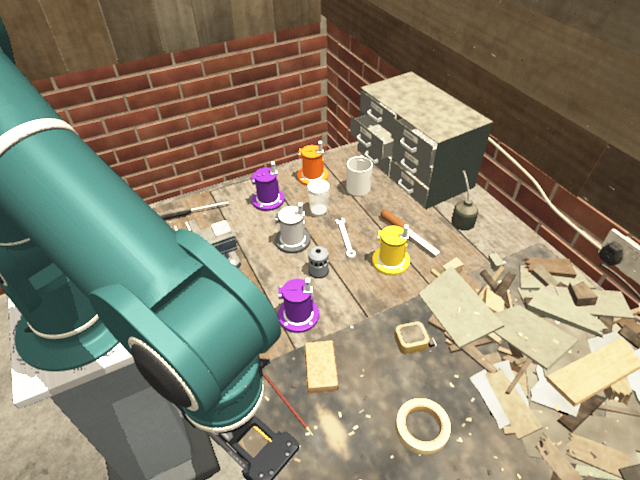

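View pics/top0.png

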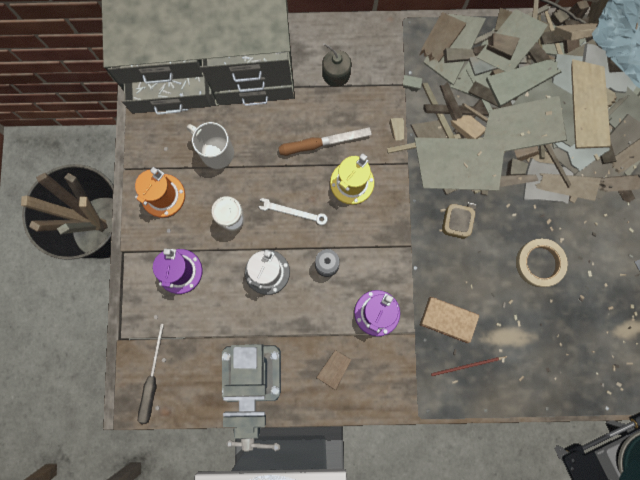

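The steel-grey pot is at top (265,268) and scene (291,228). The orange (161,192), purple (177,270; 377,313) and yellow (353,180) units are look-alikes. The detector is at top (327,263), the jar at (227,213), the spanner at (292,211). I'll confirm with one enlarged crop showing both views.

```bash
python3 - <<'E'
import cv2,numpy as np
t=cv2.imread("pics/top0.png")[220:310,230:350]; s=cv2.imread("pics/scene0.png")[190:290,260:350]
t=cv2.resize(t,None,fx=4,fy=4,interpolation=2); s=cv2.resize(s,(324,360),interpolation=2)
cv2.imwrite("pics/crop0.png",np.hstack([t[:,:],s])[:, :800])
E
```

```text
(no output)
```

View pics/crop0.png

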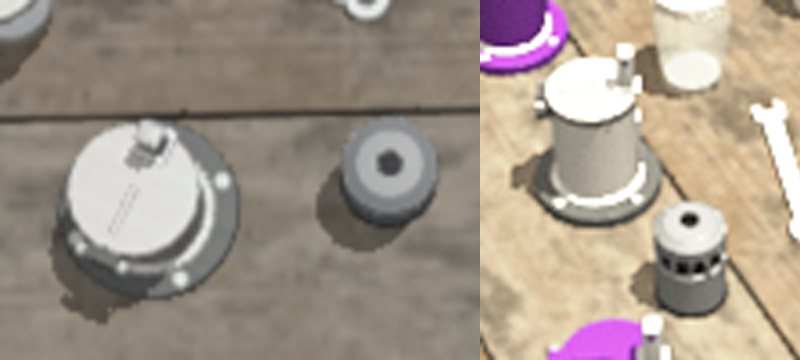

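The crop confirms it. The natural-metal pot on the grey stand has its lug at crop (152,135) in the top view, about (268,254) in the full image, and at (625,55) in the scene view, about (300,205). The round detector is at crop (390,163), about (327.5,260.8). Next I'll cast rays.

```bash
cat > h.py <<'E'
import cv2,numpy as np
from rig import robot
def cast(n,uv,z):
    c=robot.camera_info(n);R=cv2.Rodrigues(c["rvec"])[0]
    d=R.T@np.array([(uv[0]-c["cx"])/c["fx"],(uv[1]-c["cy"])/c["fy"],1]);o=-R.T@c["tvec"]
    return (o+d*(z-o[2])/d[2])[:2]
def proj(n,p):
    c=robot.camera_info(n);K=np.array([[c["fx"],0,c["cx"]],[0,c["fy"],c["cy"]],[0,0,1]])
    return cv2.projectPoints(np.array([p],float),c["rvec"],c["tvec"],K,None)[0].ravel()
E
python3 - <<'E'
from h import *
def blob(im,seed,lo):
    g=(cv2.imread(im).min(2)>lo).astype(np.uint8)
    g=cv2.morphologyEx(g,cv2.MORPH_OPEN,np.ones((5,5),np.uint8))
    n,l,s,c=cv2.connectedComponentsWithStats(g); k=l[seed[1],seed[0]]
    ct=max(cv2.findContours((l==k).astype(np.uint8),0,1)[0],key=len)
    return s[k],cv2.fitEllipse(cv2.convexHull(ct))
for n,sd in (("top",(260,270)),("scene",(291,213))):
    s,e=blob(f"pics/{n}0.png",sd,185); print(n,s,e,cast(n,e[0],.101))
print("lidT",cast("top",(263.5,267.3),.101),"lidS",cast("scene",(260+110/3.6,190+91/3.6),.101))
print("lugT",cast("top",(230+155/4,220+131/4),.137),"lugS",cast("scene",(300.3,190+50/3.6),.137))
print("detT",cast("top",(327.5,260.75),.075),"detS",cast("scene",(260+210/3.6,190+220/3.6),.075))
print("jar",cast("top",(227,209),.097),"purple lidR",cast("top",(381,310),.101),"stand bottom circle", cast("top",(230+152/4,220+210/4),.012))
for z in(.0,):print("spanner",cast("top",(265,204),.008),cast("top",(322,219),.008))
E
```

```text
top [248 252  32  31 707] ((263.0455322265625, 266.9729309082031), (31.152191162109375, 32.4032096862793), 76.3273696899414) [0.57030459 0.00328458]
scene [278 206  24  18 327] ((290.0939636230469, 214.12075805664062), (18.278474807739258, 24.473676681518555), 89.4251937866211) [0.57326691 0.00434138]
lidT [0.56961103 0.00235422] lidS [ 5.72455825e-01 -4.09647718e-04]
lugT [ 0.59438088 -0.0116866 ] lugS [ 0.59864084 -0.00914642]
detT [ 0.58378191 -0.12964579] detS [ 0.58936171 -0.12950207]
jar [0.69445144 0.07879619] purple lidR [ 0.47790416 -0.23525232] stand bottom circle [0.56839094 0.00098501]
spanner [0.72400059 0.00732044] [ 0.68686497 -0.12047375]
```

```bash
cat >> h.py <<'E'
AX=np.array([.571,.002]); DET=np.array([.5855,-.1295])
def ori(a,s):   # a = heading of lug x; tool down, tool y = s*lug y
    y=s*np.array([-np.sin(a),np.cos(a),0]);z=np.array([0,0,-1.])
    return np.c_[np.cross(y,z),y,z]
def pt(a,r,z): return np.r_[AX+r*np.array([np.cos(a),np.sin(a)]),z]
A1=np.arctan2(*(DET-AX)[::-1])
A0=np.arctan2(-.0105-.002,.5955-.571)
E
python3 - <<'E'
from h import *
print(A0,A1)
for s in(1,-1):
    for a in(A0,A1):
        q=robot.ik(pt(a,.026,.126),ori(a,s)); print(s,None if q is None else np.round(q,2))
E
```

```text
-0.4717775111807488 -1.460973829968033
1 [ 0.52  0.55 -0.75  1.74  0.43  1.02  0.72]
1 [ 0.48  0.48 -0.63  1.79  0.33  0.98 -0.18]
-1 [ 0.18  0.45 -0.28  1.75  0.15  0.96 -2.2 ]
-1 [-0.79  0.66  1.08  1.83 -0.67  1.07 -2.48]
```

```bash
python3 - <<'E'
from h import *
robot.gripper_to(.05)
robot.move_ptp(pt(A0,.026,.21),ori(A0,1))
print(robot.get_state()["time"])
for n in("scene","top"): cv2.imwrite(f"pics/{n}1.png",robot.grab_frame(n)[:,:,::-1])
s=cv2.imread("pics/scene1.png")[130:290,220:380];t=cv2.imread("pics/top1.png")[200:320,200:320]
cv2.imwrite("pics/c1.png",np.hstack([cv2.resize(s,(400,400)),cv2.resize(t,(400,400))]))
E
```

```text
3.3
```

View pics/c1.png

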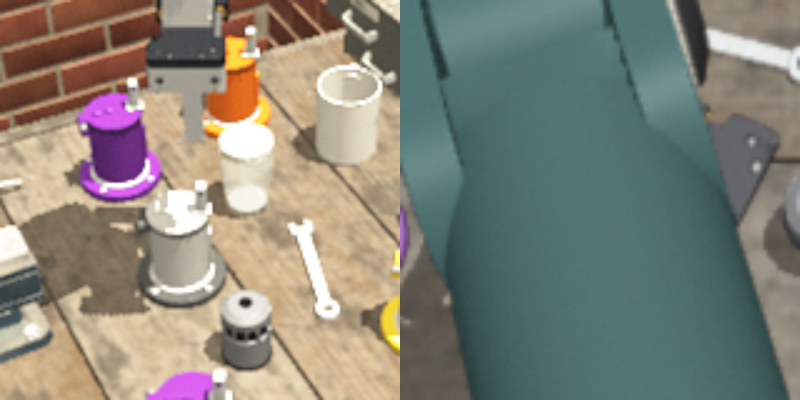

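In the scene view the finger is at crop (193,120), directly above the lug at (201,195), and everything is still undisturbed. The top view is blocked by the arm. Descending to grip.

```bash
python3 - <<'E'
from h import *
hit=robot.move_linear(pt(A0,.026,.126),velocity=.06,threshold=6)
st=robot.get_state();print(hit,st["time"],st["ee_pos"],st["force"])
if not hit:
    robot.gripper_to(.0);st=robot.get_state();print(st["time"],st["opening"],st["grasp_force"],st["force"],st["moment"])
cv2.imwrite("pics/s2.png",cv2.resize(robot.grab_frame("scene")[130:290,220:380,::-1],(600,600)))
E
```

```text
False 4.95 [ 0.59434338 -0.00979382  0.12631629] [ 1.23905898 -0.51589397 -0.16904366]
5.6333 0.012405617870659512 29.999802936654305 [ 3.56885846  1.79242983 -0.25368593] [ 0.66133942 -1.10879453 -0.14923905]
```

View pics/s2.png

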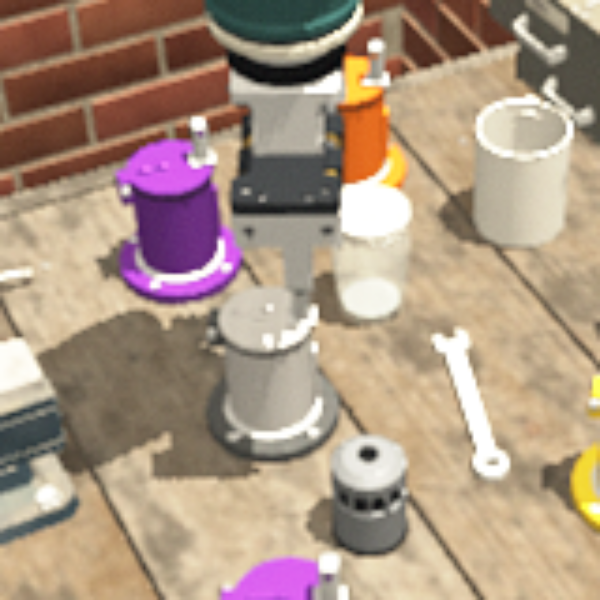

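The lug is gripped (opening 12.4 mm, 30 N). Now I'll turn the pot along the arc, watching the force.

```bash
python3 - <<'E'
from h import *
for a in np.linspace(A0,A1,9)[1:]:
    robot.move_linear(pt(a,.026,.126),velocity=.01,frame=ori(a,1))
    st=robot.get_state();print(round(st["time"],2),np.round(st["force"],1),np.round(st["moment"],2))
    if np.linalg.norm(st["force"])>25:break
print(st["ee_pos"],pt(a,.026,.126),st["opening"],st["tool_rot"])
im=robot.grab_frame("scene")[:,:,::-1];cv2.imwrite("pics/s3full.png",im)
t=robot.grab_frame("top")[:,:,::-1];cv2.imwrite("pics/t3full.png",t)
cv2.imwrite("pics/s3.png",np.hstack([cv2.resize(im[150:290,240:350],(440,560),interpolation=2),cv2.resize(t[180:320,230:320],(360,560))]))
E
```

```text
6.16 [ 4.1  3.6 -1.9] [ 0.88 -1.07 -0.09]
6.63 [ 3.   3.4 -0.7] [ 1.01 -0.89 -0.1 ]
7.11 [2.3 5.  0.4] [ 1.21 -0.67 -0.12]
7.58 [ 2.   5.5 -0. ] [ 1.38 -0.55 -0.19]
8.06 [ 2.   7.1 -0. ] [ 1.54 -0.55 -0.11]
8.53 [2.2 7.9 0.1] [ 1.8  -0.55 -0.11]
9.01 [ 1.7  7.6 -0.3] [ 2.   -0.57 -0.09]
9.48 [ 2.5  9.6 -0.2] [ 2.1  -0.66 -0.06]
[ 0.5737531  -0.02246199  0.1259974 ] [ 0.57384965 -0.02384336  0.126     ] 0.013020971708951773 [[-1.10888299e-01  9.93832866e-01 -1.40379762e-04]
 [ 9.93831958e-01  1.10888388e-01  1.34373988e-03]
 [ 1.35101934e-03  9.49113615e-06 -9.99999087e-01]]
```

View pics/s3.png

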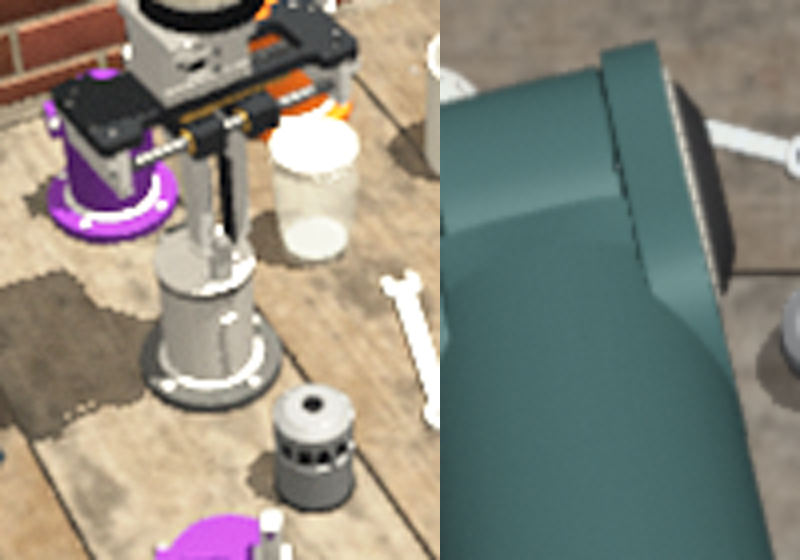

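The scene view shows the lug gripped at crop (220,260), the lid shut, and the marked rib (228,330) facing the detector (313,440). The radial strain is about 9 N, so I'll relax it and then lift along the hinge arc.

```bash
python3 - <<'E'
from h import *
u=np.array([np.cos(A1),np.sin(A1)])
p0=robot.get_state()["ee_pos"]+[0,.0003,0]
robot.move_linear(p0,velocity=.01,frame=ori(A1,1)); st=robot.get_state();print(st["ee_pos"],np.round(st["force"],1))
L,h=.064,.033
for th in np.linspace(0,.355,11)[1:]:
    dx=L*(np.cos(th)-1)-h*np.sin(th);dz=L*np.sin(th)+h*(np.cos(th)-1)
    robot.move_linear(p0+np.r_[u*dx,dz],velocity=.008)
    st=robot.get_state();print(round(st["time"],2),round(th,3),np.round(st["force"],1),round(1e3*(st["ee_pos"]-p0)[2],1),round(1e3*dz,1),round(st["opening"],4))
im=robot.grab_frame("scene")[:,:,::-1];cv2.imwrite("pics/s4full.png",im)
cv2.imwrite("pics/s4.png",cv2.resize(im[170:270,250:350],(600,600),interpolation=2))
E
```

```text
[ 0.57376315 -0.02231559  0.12603281] [ 2.5  2.4 -0.8]
10.37 0.036 [ 5.5  1.7 -9.2] 1.9 2.3 0.0131
10.83 0.071 [  7.1   0.8 -16.6] 3.4 4.5 0.0121
11.3 0.106 [  4.3   1.9 -15.4] 5.7 6.6 0.0126
11.77 0.142 [-1.5  6.2 -9. ] 8.9 8.7 0.0126
12.23 0.178 [-1.6  6.3 -6.3] 11.2 10.8 0.0122
12.7 0.213 [-1.1  7.  -1.1] 13.7 12.8 0.013
13.17 0.248 [ 1.7  6.1 -9.2] 15.2 14.7 0.0127
13.63 0.284 [  3.7   6.9 -11. ] 17.0 16.6 0.0123
14.1 0.319 [ 4.4  3.2 -5.2] 19.2 18.4 0.0123
14.57 0.355 [ 5.2  3.5 -6.9] 20.9 20.2 0.012
```

View pics/s4.png

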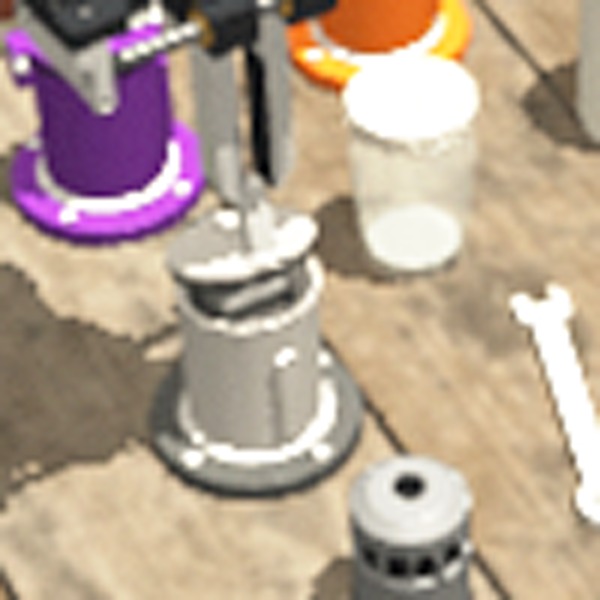

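The seal is broken and the lid is ajar: lid rim around crop (200,280) to (315,225), lug foot near (265,245). I'll check the angle by comparing projected points with these pixels.

```bash
python3 - <<'E'
from h import *
AX=np.array([.5725,.0035])   # scene-view consistent
a=A1
def P(x,y,z): # pot frame (x fwd,y left), world z -> crop px
    w=np.r_[AX+x*np.array([np.cos(a),np.sin(a)])+y*np.array([-np.sin(a),np.cos(a)]),z]
    return np.round((proj("scene",w)-[250,170])*6).astype(int)
def Lp(th,x,y,z): # lid point, x from hinge, z above hinge line
    return P(-.038+x*np.cos(th)-z*np.sin(th),y,.093+x*np.sin(th)+z*np.cos(th))
im=cv2.imread("pics/s4.png")
for th,c in((.2,(0,0,255)),(.28,(0,255,0)),(.355,(255,0,0))):
    print(th,"foot front",Lp(th,.070,0,.008),"lugtop",Lp(th,.064,0,.044),"rim",Lp(th,.072,0,.008),"sideL",Lp(th,.038,.034,.008),"sideR",Lp(th,.038,-.034,.008))
    pts=np.array([Lp(th,.038+.034*np.cos(t),.034*np.sin(t),.004) for t in np.linspace(0,6.28,40)])
    cv2.polylines(im,[pts],True,c,1)
st=robot.get_state();print("tcp",P(0,0,.0),np.round((proj("scene",st["ee_pos"])-[250,170])*6),"tip",np.round((proj("scene",st["ee_pos"]-[0,0,.019])-[250,170])*6))
for da in(-.1,0,.1):
    a=A1+da;print(da,"rib",P(.033,0,.075),P(.033,0,.025))
cv2.imwrite("pics/s4b.png",im[150:450,130:430].repeat(2,0).repeat(2,1))
E
```

```text
0.2 foot front [272 280] lugtop [252 204] rim [274 282] sideL [302 223] sideR [169 280]
0.28 foot front [269 268] lugtop [246 191] rim [271 270] sideL [300 216] sideR [167 274]
0.355 foot front [266 257] lugtop [240 179] rim [268 259] sideL [298 210] sideR [165 267]
tcp [252 426] [244. 201.] tip [247. 234.]
-0.1 rib [275 354] [280 433]
0 rib [281 351] [286 431]
0.1 rib [287 348] [292 428]
```

View pics/s4b.png

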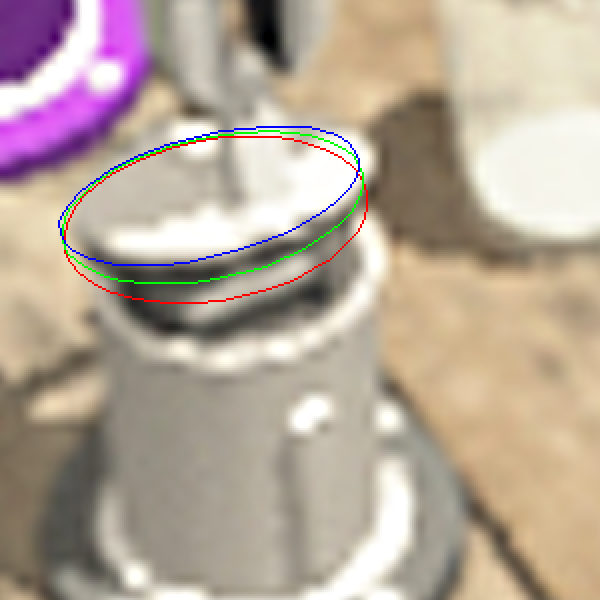

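```bash
python3 - <<'E'
from h import *
AX=np.array([.5725,.0035]);a=A1;O=np.array([272,186]);S=10
u=np.array([np.cos(a),np.sin(a)]);v=np.array([-u[1],u[0]])
def px(w):return np.round((proj("scene",w)-O+.5)*S).astype(int)
def lid(th,x,y,z):
    X=-.038+x*np.cos(th)-z*np.sin(th)
    return px(np.r_[AX+X*u+y*v,.093+x*np.sin(th)+z*np.cos(th)])
out=[]
for f,ths,tcp in(("s3full",(0,),np.array([.57375,-.02246,.126])),("s4full",(.2,.28,.355),robot.get_state()["ee_pos"])):
    im=cv2.imread(f"pics/{f}.png")[O[1]:O[1]+50,O[0]:O[0]+40]
    im=cv2.resize(im,None,fx=S,fy=S,interpolation=1)
    for th,c in zip(ths,((0,0,255),(0,200,0),(255,0,0))):
        for t in np.linspace(0,6.28,60): cv2.circle(im,lid(th,.038+.034*np.cos(t),.034*np.sin(t),.008).tolist(),2,c,-1)
        for xx,yy in((.07,.007),(.07,-.007)): cv2.line(im,lid(th,xx,yy,.008).tolist(),lid(th,xx,yy,.044).tolist(),c,1)
    for s in(-1,1):
        q=tcp+np.r_[u*.008+v*s*.007,-.019];cv2.drawMarker(im,px(q).tolist(),(255,0,255),0,14,2)
    for t in np.linspace(0,6.28,60): cv2.circle(im,px(np.r_[AX+.032*np.cos(t)*u+.032*np.sin(t)*v,.093]).tolist(),1,(0,200,255),-1)
    out.append(im)
cv2.imwrite("pics/s5.png",np.hstack(out))
E
```

```text
(no output)
```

View pics/s5.png

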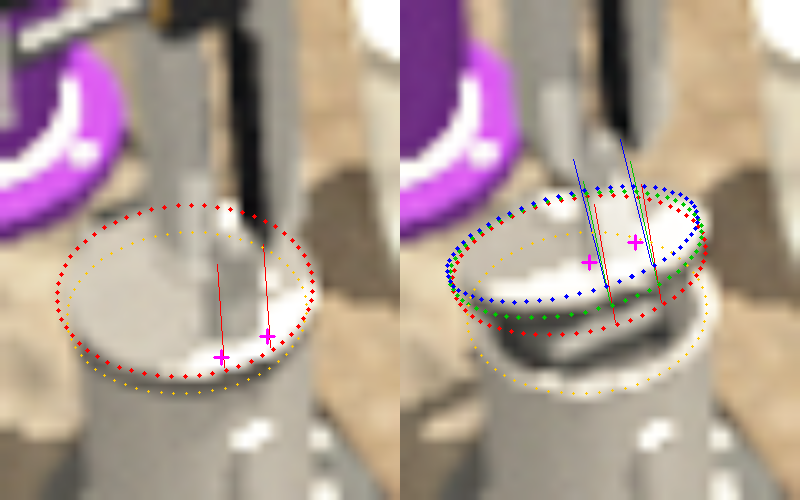

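The shut-lid outline fits the left panel. In the right panel the lid's front edge lies on the 0.355 rad outline, so the rim is about 2.5 cm up, and the rib matches the heading towards the detector. Handing in while still holding.

```bash
python3 - <<'E'
from h import *
robot.pause(.5);s=robot.get_state();print(s["time"],s["ee_pos"],s["grasp_force"],np.round(s["force"],1))
print(robot.sign_off())
E
```

```text
15.1167 [ 0.57294491 -0.00673144  0.14686891] 29.850476486608386 [ 6.7  3.6 -6.1]
the job is handed in; nothing more can be done
None
```

The pot's marked side faces the detector (the rib fits to about 0.05 rad), the seal is broken, and the lid is held still by its lug about 2.5 cm open at the front rim; the job was handed in at 15.1 s with the jar, spanner and tape measure left alone, and no verdict was returned.

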